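# Clamp a core on the slide stage and hold it at the sensor's detent

## Robot

A 6-joint arm with a two-finger parallel gripper is mounted at the origin on a cart in front of the work surface, level with it; the furniture and walls round the work are solid. World frame = base frame: x ahead of the robot, y to its left, z up, the work surface at z = 0. Lengths are in m, angles in rad, forces in N, time in s.
With the tool pointing down it reaches from about 0.375 to 0.975 m from the base axis. Payload 3.8 kg.
Tool frame: the origin (TCP) lies at the very end of the fingers, on their centre line; the grasp point (between the pads) lies 19 mm behind it; y points along the fingers, x is the direction in which the jaws open and shut, and the axes are right-handed (so a half turn about y gives the same grasp; the last joint's range is limited). The gripper opens to 85 mm and grips with 20 to 120 N. Pads are 22 mm wide; open, the fingers measure 114 mm over their backs; the gripper's body (76 mm by 85 mm) begins 54 mm behind the grasp point. The pads swing forward as they close: fully open they stand 13 mm farther back than shut.
Start: joints at [1.255, 0.264, 1.604, -0, 1.274, -0.037], TCP at [0.186, 0.649, 0.21] pointing down, gripper open.
Joint ranges: [-2.63, 2.63], [-0.94, 2.18], [0.31, 2.57], [-1.31, 4.45], [0, 2.66], [-2.55, 2.55]. Speed limits (rad/s): [2.57, 2.57, 3.14, 3.14, 3.14, 3.14].

## Interface

Orientations are given as a rotation vector (axis times angle).
In Python, from workcell import bot, cams gives the robot as it stands.
- The arm moves only by the tool play_rows, never from a script. Its argument "motion" is a list of rows, each a list of 2 entries, a list of its own where there are three numbers: the shift along the world's x, y, z normalised to -1 to 1, where 1 is 400 mm, then the turn, a rotation vector about the world's x, y, z normalised to -1 to 1, where 1 is pi/4 rad. In form: [[[tx, ty, tz], [ax, ay, az]], ...]. A call has 1 to 10 rows; each row is the pose to reach, as a shift and turn from the pose commanded when the call began; what a row does not reach only later rows make up. A row lasts 1/8 s, in which the tool goes at most 62.5 mm and 10.7 degrees, less where a joint would pass 70% of its speed; a pose out of reach is approached as far as the arm can. A call with a number of a shift or a turn outside -1 to 1 is refused whole. A call with a gripper value outside its range is refused whole. "gripper" is the closure, from 0 (fully open) to 1 (shut), set as the call begins (left out, the last holds). The fingers move at their own pace and stop on an object; "squeeze" is the grip in N (left out, the last holds). Time passes only in rows, so rows that repeat a pose let the fingers close. It gives the time, the measured TCP pose, the force and the opening at its end, in the units of the state.
- bot.read_state(): the state, without advancing time (a new reading comes with each control period).
- cams.read_camera(name): name is "side" or "top" or "wrist"; returns (picture, depth): 420x560x3 uint8, red, green, blue; 420x560 float32, m along the optical axis (not along the pixel's ray), 0 where there is no reading.
- cams.calibration(name): a dict with "mtx" (3x3 intrinsics, pixels), "R" (3x3) and "t" (3): a world point X has camera coordinates R X + t; the wrist camera has in their place "tool_from_camera" (4x4, takes a point from camera to tool coordinates, whose origin is the TCP and whose axes are the tool frame's). Camera axes: x right, y down, z forward; pixel columns grow to the right and rows downward; lengths in m; the calibration is good to about 2 mm. The wrist camera is an equidistant fisheye: a pixel r from the principal point sees the ray r / f radians off the axis. A picture is of the moment at which its call begins: read the wrist's pose just before it. calibration takes no time and is no camera call.
- bot.finish_job(): hands the job in, once; it reports no verdict.
Trained networks look in the newest picture that a camera, given by its name, has taken for a name from the list of things; names that differ only in an ending like _2 or _b are one class to them, and where a whole thing is asked for, a point or a joint stands for the part that bears it (a point fixed in the world has none). Each returns a list of dicts, best first, with "conf" (0 to 1); they miss things now and then, are a little off and sometimes report something else, mostly with a low value. They report only what shows in the picture. A call takes as long as a camera call. They do not tell look-alikes from the thing itself.
- cams.recognise(camera, label): "xyz" ([x, y, z] in m, in the coordinates of the camera as it stood for that picture, good to about 4 mm: the middle of the surface that is visible of it).
- cams.regions_of(camera, label): "mask" (420x560 bool, what is visible of it).
- cams.mark_of(camera, label): "xyz" ([x, y, z] in m, in the coordinates of the camera as it stood for that picture, good to about 4 mm: a listed point, or the origin of a listed thing).
The state is a dict: "time": time; "q": joint angles; "joint_vel": joint speeds; "joint_torque": joint torques, N m; "tool_pos": TCP position; "tcp_rot": TCP orientation; "wrist_force": force on the tool from outside, world axes, zero at the start; "torque": the same for the moment, N m; "width": opening from 0.0 (shut) to 1.0 (fully open).
Only numpy, scipy, OpenCV 4.12 (cv2) and the standard library are available. Lean on these libraries where they do the work, as an engineer would, in place of code of your own. Each camera call takes 0.05 s, during which the arm holds its last target.

## Task

The short grey core already stands in the nest of the sliding stage: fold the stage's clamp arm fully down over it, and only then take the stage by its round black knob and slide it along the rail until the spring ball of the block with the sensor head clicks into the stage's notch (not the bare, low block, whose ball clicks too). Finish holding: the program ends with the fingers still gripping the knob and the stage standing still in that notch. Leave the other things on the table alone.

Things in the scene. Friction and masses are not known exactly. Their poses are not given: they have to be found in the camera images.
- rail: fixed aluminium base plate, 140 mm (x) by 370 mm (y) by 12 mm, carrying the rail. Origin: under the rail's centre line, on the table. Its y axis is the slide direction, its x axis points away from the robot across the rail; z up. It spans x -95..+45 mm and y -175..+195 mm
- carriage (a joint): the sliding stage, an aluminium plate on the rail (56 mm by 122 mm, its top 38 mm above the table). Value in m: 0 at the start, at the right-hand end; grows to 0.21 as it slides to +y of the rail (to the robot's left). Friction about 1.5 N, 4 to 8 N more where a spring ball climbs on to its index plate or out of its notch; the ball draws the stage with about 5 N into the last 4 mm of the notch
- knob (a point): gripping point of the stage's upright black knob, a cylinder 24 mm in diameter and 42 mm high, standing 38 to 80 mm above the table; the point is on its axis, 66 mm above the table. It is 72 mm to the +y side of the core's nest; the nest's wall (outer radius 27 mm) and the core leave 33 mm free on that side of the knob at its height, so open the fingers to about 50 mm if they close along the rail
- notch (a point): the V notch in the middle of the stage's dark index plate (near flank, 60 mm long, sloped ends, notch 10 mm wide and 5 mm deep); the point is at the notch's mouth, 28 mm above the table. x and y of the nest's centre: 34 mm to +x of it
- clamp (a joint): the clamp arm's hinge, rad: 0 = flat over the core (closed, on its stop), about 1.4 to 1.9 at the start (upright, leaning back). The hinge is stiff (about 0.1 N m) and stays where it is left; its axis is along the rail's y
- clamp_hinge (a point): centre of the clamp's hinge, on the stage, 34 mm to +x (away from the robot) of the nest's centre, 84 mm above the table; axes as the rail's
- clamp_tip (a point): point of the steel clamp arm to pinch or push, 76 mm from the hinge and 8 mm short of its free end; the arm is a bar 14 mm wide (along y) and 8 mm thick. When closed the point lies 84 mm above the table, 42 mm on the near (-x) side of the nest's centre, past the core and the plate's edge, so fingers can reach round the bar there
- core: sawn grey mortar core, a cylinder 42 mm in diameter and 40 mm high, standing loose in the nest (a black ring 8 mm high). Origin: centre of its underside; it must stay in the nest
- nest_floor (a point): centre of the nest's floor on the stage, 38 mm above the table
- sensor_station_point (a point): tip line of the spring ball (10 mm ball) of the station with the sensor head: a dark block 24 mm wide and 26 mm high on the near side of the base plate with a grey box head (30 by 26 by 24 mm) on a post, top 88 mm above the table, its front 55 mm to -x of the rail's centre line. Axes as the rail's. The stage is in the notch when notch meets this point; it may be the nearer or the farther of the two stations
- plain_station_point (a point): the same point of the other station, a bare low block without a head; the stage may have to be pulled through its click
- big_core: bystander: a larger grey core, 50 mm by 42 mm high, origin under its centre
- tin: bystander: round tin, 61 mm by 35 mm high, origin under its centre
- weight: bystander: brass weight, 26 mm by 27 mm high, on the table behind the base plate, origin under its centre
- star: bystander: loose black star knob, 38 mm wide and 21 mm high, lying on the base plate's near right corner, origin under its centre
- label_box: bystander: small carton, 37 by 59 by 28 mm, origin under its centre
There are look-alikes about, which are no part of the job. Leave any green look-alike of the core alone.

How it is judged:
On the way:
1. the clamp arm is folded down over the core (value of joint clamp below 0.1 rad), for 0.2 s.
At the end, for the whole second after the job is handed in: Clamp down (under 0.1 rad); the stage's notch within 4 mm of the sensor station's ball and still (under 5 mm/s); fingers gripping the knob (over 2 N, mid-grasp within 35 mm of its point); core upright in the nest (within 8 mm, 0.1 rad) (value of joint clamp below 0.1 rad and horizontal distance between notch and sensor_station_point below 0.004 m and velocity of joint carriage between -0.005 and 0.005 m/s and contact force between the fingers and carriage above 2 N and distance between the grasp point and knob below 0.035 m and distance between core and nest_floor below 0.008 m and angle between core's own z axis and vertical below 0.1 rad); the arm keeps its last pose, push and grip.
It fails at once if the stage is slid away (over 25 mm) before the clamp is down (value of joint carriage above 0.025 m and value of joint clamp above 0.15 rad).
It fails at once if a bystander is pushed (over 20 mm) (distance of any of big_core, tin, weight, star, label_box from where it was at the start of the episode above 0.02 m).
It also fails if it takes over 51 s, if anything falls off the work surface, if the arm or the gripper's body presses on something with over 40 N, if the wrist force passes 120 N, or if a joint passes its speed limit or range.

## Working session

There is one attempt and no reset: what is moved stays moved. The work goes in short steps, Python scripts to look and compute and a tool call to move; the robot and the scene stay as the last step left them, time stands still between calls to the robot, and variables do not carry over. Pictures are saved under pics/ and viewed, and the job is handed in when it is done.

Besides the shell and the picture viewer there is one more tool, called after "Request:" as a command line: name --argument value ..., lists and objects as JSON in quotes. play_rows: Moves the arm, as the interface text tells. Its arguments: {"type":"object","properties":{"motion":{"type":"array","items":{"type":"array"}},"gripper":{"type":"number"},"squeeze":{"type":"number"}},"required":["motion"]}

```bash
mkdir -p pics; ls
cat > h.py <<'E'
import numpy as np, cv2
from workcell import bot, cams
def save(n,name):
    p,d=cams.read_camera(n); cv2.imwrite('pics/'+name,p[:,:,::-1]); return p,d
def w(cam,xyz):
    c=cams.calibration(cam); return np.array(c['R']).T@(np.array(xyz)-np.array(c['t']))
def marks(cam,labels):
    for l in labels:
        for r in cams.mark_of(cam,l)[:3]:
            print(cam,l,round(r['conf'],2),np.round(w(cam,r['xyz']),4))
E
python3 - <<'E'
from h import *
s=bot.read_state(); print(s)
for c in('top','side'):
    p,d=save(c,c+'0.png')
    marks(c,['rail','knob','notch','clamp_hinge','clamp_tip','core','nest_floor','sensor_station_point','plain_station_point'])
print(bot.read_state()['time'])
E
```

```text
pics
{'time': 0.0, 'q': array([ 1.25509240e+00,  2.64727921e-01,  1.60538523e+00, -2.80158717e-05,
        1.27371475e+00, -3.69037769e-02]), 'joint_vel': array([ 6.06377722e-04, -6.83367256e-04, -8.81922868e-05, -1.18739698e-03,
       -1.12904815e-03, -3.19208135e-04]), 'joint_torque': array([ 1.06504041e-03, -5.15090668e+01, -3.67326236e+01,  1.11600655e-04,
        1.23675191e-02, -1.06331660e-05]), 'tool_pos': array([0.18553023, 0.64818154, 0.20887303]), 'tcp_rot': array([-1.32961681, -1.00009029,  1.003115  ]), 'wrist_force': array([ 0.47932103, -0.67208944, -0.25572829]), 'torque': array([-0.00792033,  0.03267285,  0.02689612]), 'width': 0.9983938611508366}
top rail 0.7 [ 0.5313 -0.0253  0.0297]
top rail 0.66 [ 0.5544  0.0954 -0.0012]
top knob 0.9 [0.56   0.0514 0.0667]
top notch 0.66 [ 0.5331 -0.0267  0.0321]
top clamp_hinge 0.76 [ 0.6024 -0.0134  0.0835]
top clamp_tip 0.6 [ 0.6064 -0.0149  0.161 ]
top core 0.71 [ 0.566  -0.0273  0.0376]
top core 0.49 [ 0.6694 -0.0354 -0.0009]
top nest_floor 0.83 [ 0.5636 -0.0192  0.0408]
top sensor_station_point 0.46 [0.5213 0.0624 0.0255]
top plain_station_point 0.54 [0.5104 0.1528 0.0275]
side rail 0.58 [ 0.5534  0.1045 -0.0024]
side rail 0.49 [ 0.4191  0.4219 -0.0022]
side knob 0.75 [0.5594 0.0519 0.0618]
side notch 0.89 [ 0.535  -0.0227  0.0256]
side clamp_hinge 0.66 [ 0.6025 -0.0167  0.0832]
side clamp_hinge 0.52 [ 0.4155 -0.3745  0.0019]
side clamp_tip 0.49 [ 0.5649 -0.0209  0.0354]
side clamp_tip 0.45 [ 0.6024 -0.0138  0.1581]
side core 0.66 [ 0.6726 -0.0322  0.0009]
side core 0.49 [ 0.5673 -0.0207  0.0365]
side nest_floor 0.77 [ 0.5703 -0.0204  0.0382]
side sensor_station_point 0.7 [ 0.529  -0.2788 -0.0036]
side plain_station_point 0.5 [0.5151 0.1536 0.0287]
side plain_station_point 0.35 [ 0.4185 -0.3732  0.0023]
1.0
```

View pics/top0.png

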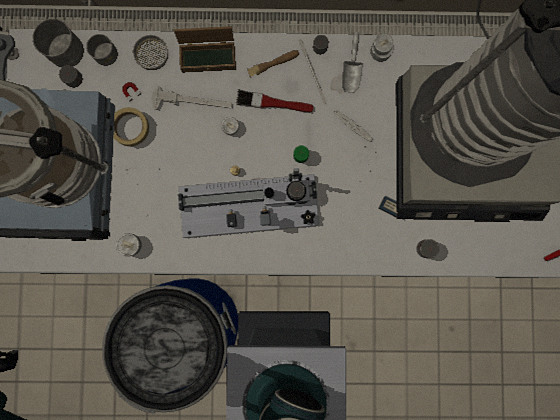

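View pics/side0.png

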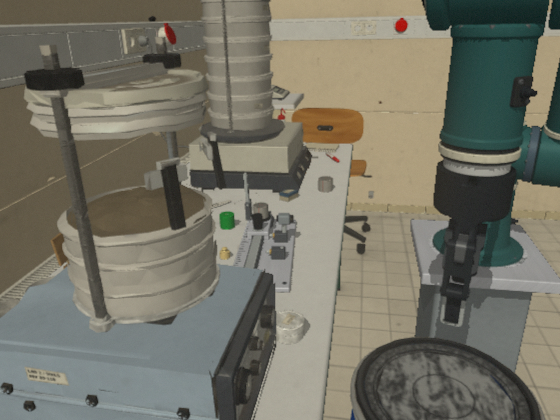

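Run:
```python
from h import *
p,d=save('top','top1.png')
c=cams.calibration('top');K=np.array(c['mtx']);R=np.array(c['R']);t=np.array(c['t'])
v,u=np.mgrid[0:420,0:560]
P=np.stack([(u-K[0,2])/K[0,0]*d,(v-K[1,2])/K[1,1]*d,d],-1)
W=(P-t)@R
for nm,(a,b,e,f) in dict(L=(222,242,203,230),R=(256,276,200,228)).items():
    q=W[e:f,a:b].reshape(-1,3); q=q[q[:,2]>0.02]
    print(nm,q[:,2].max(),[ (np.round(q[(q[:,2]>lo)&(q[:,2]<hi)].mean(0),3),((q[:,2]>lo)&(q[:,2]<hi)).sum()) for lo,hi in((.02,.03),(.03,.06),(.06,.1)) if ((q[:,2]>lo)&(q[:,2]<hi)).any()])
# edges of base plate: yaw
m=(W[...,2]>.007)&(W[...,2]<.018)&(abs(W[...,0]-.54)<.12)&(abs(W[...,1]-.09)<.25)
mm=W[m][:,:2].astype(np.float32); print(cv2.minAreaRect(mm))
# tall things near clamp
m=(W[...,2]>.1)&(abs(W[...,0]-.57)<.1)&(abs(W[...,1]+.02)<.1); print(np.round(W[m],3)[:40])
cv2.imwrite('pics/top1z.png',cv2.resize(p[150:250,160:340,::-1],None,fx=4.4,fy=4.4,interpolation=cv2.INTER_CUBIC))
p,d=save('side','s1.png')
cv2.imwrite('pics/s1z.png',cv2.resize(p[170:300,190:340,::-1],None,fx=4.6,fy=4.6,interpolation=cv2.INTER_CUBIC))
marks('side',['star','sensor_station_point']);
```

```text
L 1.4735349199375225 [(array([0.513, 0.153, 0.024]), np.int64(18)), (array([0.49 , 0.15 , 0.037]), np.int64(130))]
R 1.4735349199375225 [(array([0.532, 0.061, 0.026]), np.int64(10)), (array([0.528, 0.053, 0.037]), np.int64(82)), (array([0.489, 0.059, 0.087]), np.int64(127))]
((0.5405581593513489, 0.08830730617046356), (0.2373506724834442, 0.48629486560821533), 0.07164958864450455)
[[ 0.608 -0.011  0.167]
 [ 0.607 -0.013  0.169]
 [ 0.607 -0.016  0.169]
 [ 0.608 -0.018  0.165]
 [ 0.607 -0.021  0.17 ]
 [ 0.608 -0.023  0.166]
 [ 0.605 -0.011  0.169]
 [ 0.605 -0.013  0.172]
 [ 0.605 -0.016  0.169]
 [ 0.605 -0.018  0.17 ]
 [ 0.605 -0.021  0.169]
 [ 0.606 -0.023  0.164]
 [ 0.603 -0.011  0.166]
 [ 0.603 -0.014  0.163]
 [ 0.603 -0.016  0.167]
 [ 0.602 -0.018  0.174]
 [ 0.603 -0.021  0.167]
 [ 0.603 -0.023  0.167]
 [ 0.601 -0.011  0.163]
 [ 0.6   -0.014  0.168]
 [ 0.601 -0.016  0.163]
 [ 0.601 -0.019  0.164]
 [ 0.601 -0.021  0.165]
 [ 0.602 -0.024  0.158]
 [ 0.6   -0.012  0.153]
 [ 0.6   -0.014  0.153]
 [ 0.6   -0.016  0.155]
 [ 0.6   -0.019  0.152]
 [ 0.6   -0.021  0.152]
 [ 0.601 -0.024  0.146]
 [ 0.6   -0.012  0.138]
 [ 0.6   -0.014  0.136]
 [ 0.6   -0.017  0.139]
 [ 0.6   -0.019  0.136]
 [ 0.599 -0.022  0.142]
 [ 0.601 -0.025  0.128]
 [ 0.598 -0.012  0.13 ]
 [ 0.598 -0.015  0.131]
 [ 0.599 -0.017  0.125]
 [ 0.599 -0.02   0.124]]
side star 0.47 [ 0.5004 -0.0572  0.0116]
side sensor_station_point 0.82 [0.5244 0.0664 0.0269]
side sensor_station_point 0.42 [ 0.5652 -0.0201  0.035 ]
```

View pics/top1z.png

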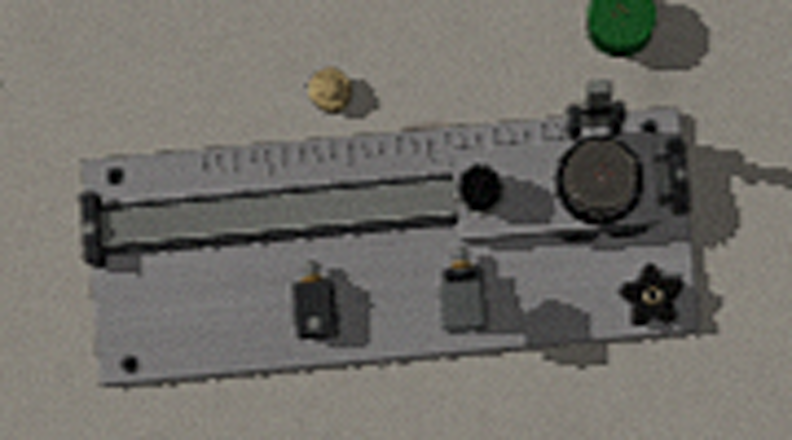

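View pics/s1z.png

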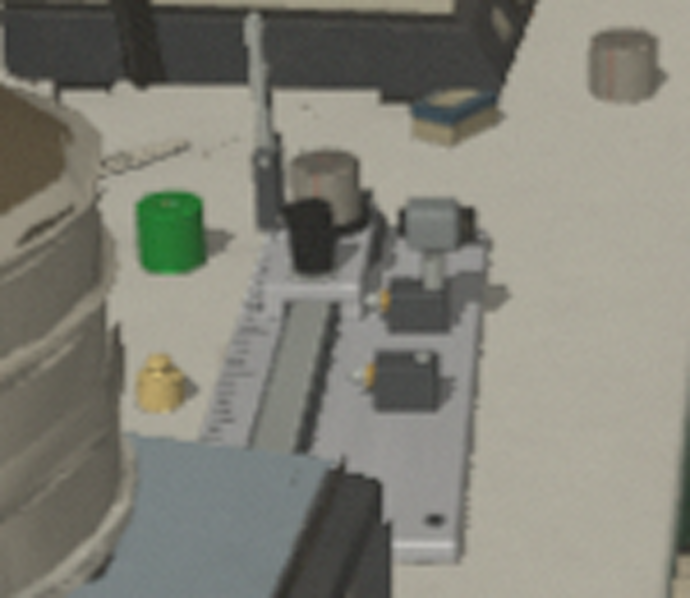

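Run:
```python
from h import *
from scipy.spatial.transform import Rotation as Ro
p,d=save('top','top2.png')
c=cams.calibration('top');K=np.array(c['mtx']);R=np.array(c['R']);t=np.array(c['t'])
v,u=np.mgrid[0:420,0:560]
P=np.stack([(u-K[0,2])/K[0,0]*d,(v-K[1,2])/K[1,1]*d,d],-1)
W=(P-t)@R; W[d==0]=np.nan
print('rows x from 0.1 step .1, cols y from .8 to -.4; max z')
for x in np.arange(.1,.9,.1):
    print(round(x,1),[float(np.round(np.nanmax(np.where((abs(W[...,0]-x)<.05)&(abs(W[...,1]-y)<.05),W[...,2],-9)),2)) for y in np.arange(.8,-.45,-.1)])
def bp(px,z):
    r=R.T@np.linalg.solve(K,[px[0],px[1],1]); o=-R.T@t; return (o+r*(z-o[2])/r[2])
cs=[bp((160+a/4.4,150+b/4.4),.012) for a,b in((80,160),(690,108),(720,332),(105,383))]
print(np.round(cs,4)); 
for a,b in((1,0),(2,3)):
    e=cs[b]-cs[a]; print('yaw',np.arctan2(-e[0],e[1]))
s=bot.read_state(); print(np.round(Ro.from_rotvec(s['tcp_rot']).as_matrix(),3))
for l in('clamp_tip','clamp_hinge','knob','notch','nest_floor','sensor_station_point'): marks('top',[l])
print(np.nanmedian(W[(W[...,2]>.084)&(W[...,2]<.095)&(abs(W[...,0]-.489)<.03)&(abs(W[...,1]-.059)<.03)],axis=0))
```

```text
rows x from 0.1 step .1, cols y from .8 to -.4; max z
0.1 [-0.73, -0.73, -9.0, -0.14, -0.15, -0.15, 0.01, 0.04, 0.33, 0.31, 0.01, -0.73, -0.73]
0.2 [-0.73, -0.72, 0.35, 0.61, 0.67, -0.15, -0.0, 0.01, 0.0, 0.0, -0.0, -0.73, -0.73]
0.3 [0.0, 0.01, 0.01, 0.01, 0.01, 0.01, 0.01, 0.01, 0.01, 0.01, 0.01, 0.01, 0.01]
0.4 [0.01, 0.17, 0.17, 0.18, 0.04, 0.02, 0.02, 0.01, 0.01, 0.01, 0.01, 0.03, 0.05]
0.5 [-9.0, 0.18, 0.31, 0.49, 0.03, 0.04, 0.05, 0.09, 0.09, 0.04, 0.03, 0.18, 0.18]
0.6 [-9.0, -9.0, 0.32, 0.53, 0.53, 0.04, 0.04, 0.09, 0.17, 0.05, 0.01, 0.75, 0.75]
0.7 [-9.0, 0.17, 0.46, 0.49, 0.03, 0.01, 0.03, 0.03, 0.05, 0.05, 0.01, 0.82, 0.76]
0.8 [0.07, 0.18, 0.18, 0.18, 0.03, 0.01, 0.03, 0.03, 0.02, 0.02, 0.01, 0.69, 0.64]
[[ 0.5779  0.2952  0.012 ]
 [ 0.6142 -0.0801  0.012 ]
 [ 0.4757 -0.0991  0.012 ]
 [ 0.4411  0.2768  0.012 ]]
yaw 0.09626783372853916
yaw 0.09166437434657557
[[ 0.275 -0.    -0.961]
 [ 0.961 -0.     0.275]
 [-0.    -1.     0.   ]]
top clamp_tip 0.58 [ 0.6061 -0.0156  0.1591]
top clamp_hinge 0.86 [ 0.6019 -0.0156  0.0815]
top clamp_hinge 0.34 [0.5167 0.153  0.0271]
top knob 0.7 [0.5629 0.0516 0.0648]
top notch 0.82 [ 0.5328 -0.0257  0.0323]
top nest_floor 0.89 [ 0.5645 -0.0223  0.0357]
top sensor_station_point 0.64 [0.5219 0.0623 0.0258]
[0.48963295 0.05774662 0.08859045]
```

Request:
play_rows --motion '[[[0.01,-0.14,0.02],[0,0,0.12]],[[0.02,-0.28,0.04],[0,0,0.24]],[[0.035,-0.42,0.06],[0,0,0.36]],[[0.06,-0.55,0.08],[0,0,0.475]],[[0.15,-0.66,0.08],[0,0,0.475]],[[0.25,-0.77,0.08],[0,0,0.475]],[[0.35,-0.87,0.08],[0,0,0.475]]]' --gripper 1 --squeeze 30

```text
time: 2.42
tool_pos: [0.3266, 0.2995, 0.2427]
tcp_rot: [-1.163, -1.28, 1.277]
wrist_force: [1.1, 1.1, -0.1]
width: 0.001
```

Request:
play_rows --motion '[[[0.1,-0.1,0],[0,0,0]],[[0.2,-0.2,0],[0,0,0]],[[0.3,-0.3,0],[0,0,0]],[[0.4,-0.4,0],[0,0,0]],[[0.5,-0.5,0],[0,0,0]],[[0.6,-0.6,0],[0,0,0]],[[0.7,-0.69,0],[0,0,0]],[[0.8,-0.78,0],[0,0,0]],[[0.8,-0.78,0],[0,0,0]]]'

```text
time: 3.55
tool_pos: [0.6477, -0.014, 0.2412]
tcp_rot: [-1.165, -1.275, 1.276]
wrist_force: [-0.3, -0.3, -0.5]
width: -0.005
```

Run:
```python
from h import *
from scipy.spatial.transform import Rotation as Ro
s=bot.read_state(); p,d=save('wrist','w1.png'); print(s['tool_pos'],np.round(Ro.from_rotvec(s['tcp_rot']).as_matrix(),3),s['q'])
c=cams.calibration('wrist'); T=np.array(c['tool_from_camera'])
M=np.eye(4);M[:3,:3]=Ro.from_rotvec(s['tcp_rot']).as_matrix();M[:3,3]=s['tool_pos'];M=M@T
for l in('clamp_tip','clamp_hinge','knob','notch','nest_floor','sensor_station_point'):
    for r in cams.mark_of('wrist',l)[:2]: print(l,round(r['conf'],2),np.round((M@np.r_[r['xyz'],1])[:3],4))
```

```text
[ 0.64774267 -0.01398558  0.241233  ] [[-0.091 -0.    -0.996]
 [ 0.996 -0.001 -0.091]
 [-0.001 -1.     0.   ]] [-5.96117496e-02  1.96339893e-01  1.62900727e+00 -7.57943569e-04
  1.31640443e+00 -1.72092337e+00]
clamp_tip 0.8 [ 0.6053 -0.016   0.1608]
clamp_hinge 0.94 [ 0.5997 -0.0207  0.0842]
clamp_hinge 0.68 [ 0.4175 -0.3797  0.001 ]
knob 0.9 [0.5561 0.0542 0.0664]
notch 0.87 [ 0.5321 -0.0259  0.0288]
sensor_station_point 0.73 [0.525  0.0616 0.0292]
```

View pics/w1.png

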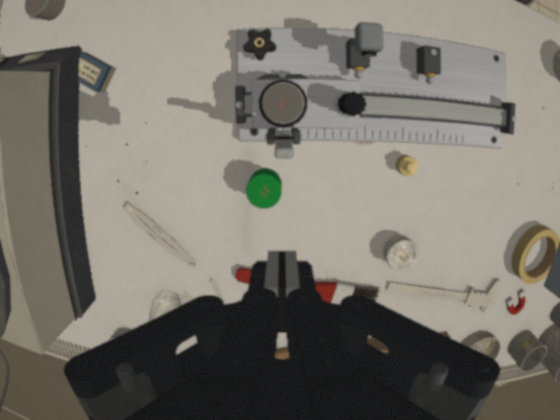

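Run:
```python
from h import *
print(np.round(np.array(cams.calibration('wrist')['tool_from_camera']),3))
hx=np.array([.6016,-.0169,.084]); u=np.array([.9956,.0939,0]); z=np.array([0,0,1]); o=np.array([.6477,-.0140,.2412])
for th in (1.63,1.4,1.2,1,.8,.6,.4,.2,.1,0,-.05):
    r=.070
    p=hx+r*(-np.cos(th)*u+np.sin(th)*z)+.004*(np.sin(th)*u+np.cos(th)*z)+.011*u
    print(th,np.round(p,4),np.round((p-o)/.4,3))
```

```text
[[ 1.     0.     0.001 -0.001]
 [-0.001 -0.296  0.955 -0.164]
 [ 0.    -0.955 -0.296  0.075]
 [ 0.     0.     0.     1.   ]]
1.63 [ 0.6207 -0.0151  0.1536] [-0.068 -0.003 -0.219]
1.4 [ 0.6046 -0.0166  0.1537] [-0.108 -0.007 -0.219]
1.2 [ 0.591  -0.0179  0.1507] [-0.142 -0.01  -0.226]
1 [ 0.5782 -0.0191  0.1451] [-0.174 -0.013 -0.24 ]
0.8 [ 0.5669 -0.0202  0.137 ] [-0.202 -0.015 -0.26 ]
0.6 [ 0.5573 -0.0211  0.1268] [-0.226 -0.018 -0.286]
0.4 [ 0.5499 -0.0218  0.1149] [-0.244 -0.019 -0.316]
0.2 [ 0.545  -0.0222  0.1018] [-0.257 -0.021 -0.348]
0.1 [ 0.5436 -0.0224  0.095 ] [-0.26  -0.021 -0.366]
0 [ 0.5429 -0.0224  0.088 ] [-0.262 -0.021 -0.383]
-0.05 [ 0.5427 -0.0225  0.0845] [-0.262 -0.021 -0.392]
```

Request:
play_rows --motion '[[[0,0,-0.11],[0,0,0]],[[0,0,-0.219],[0,0,0]],[[-0.03,0,-0.219],[0,0,0]],[[-0.068,-0.003,-0.219],[0,0,0]],[[-0.09,-0.005,-0.219],[0,0,0]],[[-0.108,-0.007,-0.219],[0,0,0]],[[-0.125,-0.008,-0.222],[0,0,0]],[[-0.142,-0.01,-0.226],[0,0,0]],[[-0.158,-0.011,-0.233],[0,0,0]],[[-0.174,-0.013,-0.24],[0,0,0]]]'

```text
time: 5.15
tool_pos: [0.5756, -0.0163, 0.1457]
tcp_rot: [-1.163, -1.278, 1.278]
wrist_force: [-0.2, -0.2, 0.0]
width: -0.002
```

Run:
```python
from h import *
p,d=save('side','s2.png')
cv2.imwrite('pics/s2z.png',cv2.resize(p[100:300,190:390,::-1],None,fx=3,fy=3,interpolation=cv2.INTER_CUBIC))
```

```text
(no output)
```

View pics/s2z.png

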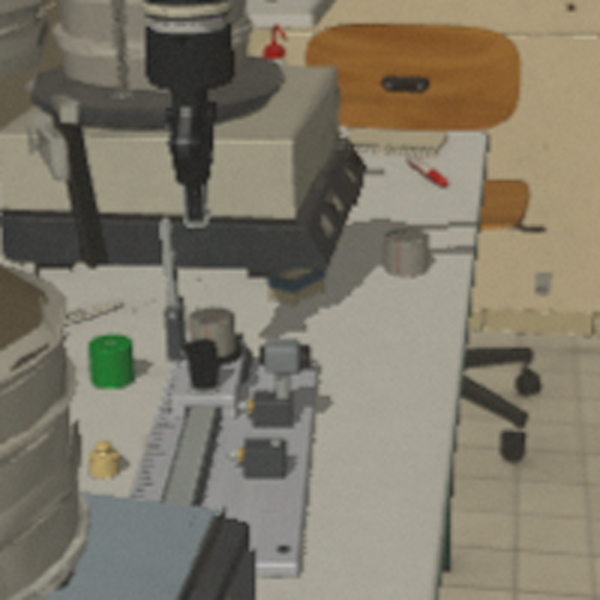

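Run:
```python
from h import *
c=cams.calibration('side');K=np.array(c['mtx']);R=np.array(c['R']);t=np.array(c['t'])
for nm,X in dict(tcp=(.5756,-.0163,.1457),tip=(.606,-.016,.16),end=(.6065,-.016,.168),hinge=(.6016,-.0169,.084)).items():
    q=K@(R@np.array(X)+t); q=q[:2]/q[2]; print(nm,(q-[190,100])*3)
p,d=cams.read_camera('side');
cv2.imwrite('pics/s3z.png',cv2.resize(p[150:240,210:290,::-1],None,fx=7,fy=7,interpolation=cv2.INTER_CUBIC))
s=bot.read_state(); print(s['tool_pos'])
marks('side',['clamp_tip','clamp_hinge','knob']); p,d=save('top','t3.png'); marks('top',['clamp_tip','clamp_hinge','knob'])
cv2.imwrite('pics/t3z.png',cv2.resize(p[150:250,210:340,::-1],None,fx=6,fy=6,interpolation=cv2.INTER_CUBIC))
```

```text
tcp [198.35108302 243.29087905]
tip [164.49692586 227.0249671 ]
end [163.51411495 218.48194585]
hinge [173.46584774 305.83476288]
[ 0.57499685 -0.01630818  0.14538093]
side clamp_tip 0.68 [ 0.6048 -0.0167  0.1569]
side clamp_tip 0.29 [ 0.5349 -0.0197  0.0276]
side clamp_hinge 0.62 [ 0.6022 -0.0197  0.0836]
side clamp_hinge 0.6 [ 0.4158 -0.3745 -0.0011]
side knob 0.92 [0.5544 0.0504 0.0653]
top clamp_tip 0.71 [ 0.6026 -0.0152  0.0852]
top clamp_hinge 0.97 [ 0.6019 -0.0137  0.0836]
top clamp_hinge 0.43 [ 0.5262 -0.2823  0.0032]
top knob 0.85 [0.5596 0.0492 0.0667]
```

View pics/s3z.png

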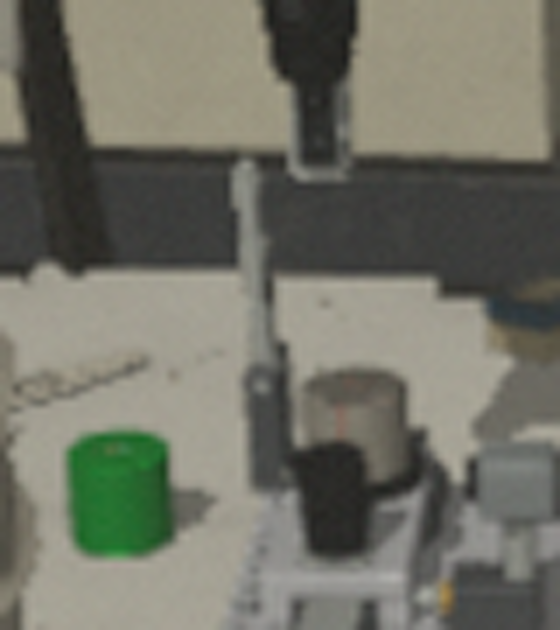

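View pics/t3z.png

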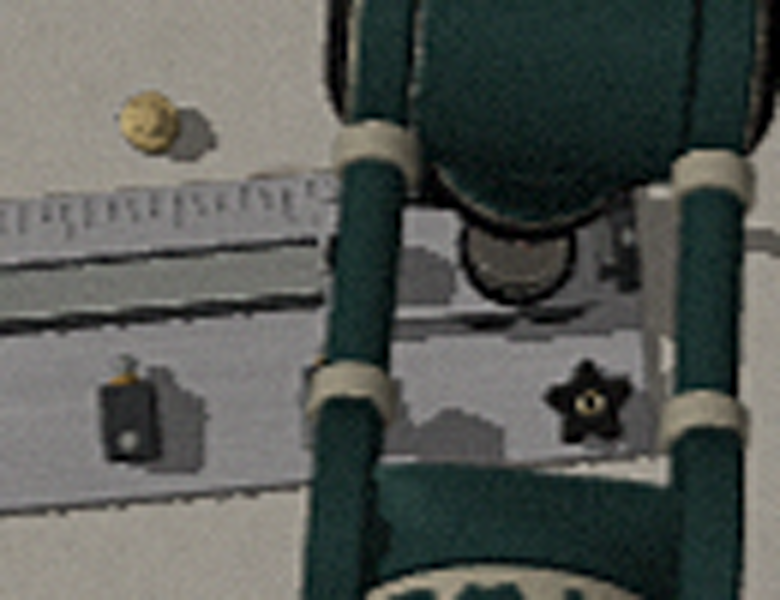

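Run:
```python
from h import *
p,d=cams.read_camera('side')
c=cams.calibration('side');K=np.array(c['mtx']);R=np.array(c['R']);t=np.array(c['t'])
v,u=np.mgrid[0:420,0:560]
W=(np.stack([(u-K[0,2])/K[0,0]*d,(v-K[1,2])/K[1,1]*d,d],-1)-t)@R
for vv in range(160,186,2): print(vv,[tuple(np.round(W[vv,uu],3).tolist()) for uu in(242,244,246,254,256,258)])
```

```text
160 [(0.686, -0.293, 0.12), (0.679, -0.292, 0.121), (0.674, -0.298, 0.119), (0.571, 0.016, 0.214), (0.566, 0.014, 0.214), (0.566, -0.009, 0.207)]
162 [(0.687, -0.293, 0.113), (0.681, -0.296, 0.112), (0.673, -0.293, 0.114), (0.575, 0.0, 0.204), (0.57, -0.002, 0.203), (0.568, -0.016, 0.199)]
164 [(0.689, -0.3, 0.104), (0.681, -0.296, 0.106), (0.674, -0.295, 0.106), (0.578, -0.01, 0.195), (0.571, -0.005, 0.197), (0.567, -0.011, 0.195)]
166 [(0.687, -0.292, 0.1), (0.682, -0.297, 0.098), (0.675, -0.298, 0.098), (0.575, 0.001, 0.193), (0.571, -0.001, 0.193), (0.568, -0.013, 0.189)]
168 [(0.688, -0.292, 0.093), (0.682, -0.297, 0.091), (0.675, -0.298, 0.092), (0.577, -0.003, 0.187), (0.571, -0.004, 0.186), (0.567, -0.008, 0.185)]
170 [(0.689, -0.297, 0.084), (0.683, -0.299, 0.084), (0.674, -0.291, 0.087), (0.578, -0.007, 0.18), (0.572, -0.004, 0.181), (0.567, -0.007, 0.18)]
172 [(0.689, -0.294, 0.078), (0.682, -0.293, 0.079), (0.676, -0.296, 0.078), (0.578, -0.006, 0.175), (0.572, -0.003, 0.176), (0.566, -0.003, 0.176)]
174 [(0.687, -0.287, 0.074), (0.606, -0.007, 0.168), (0.674, -0.29, 0.073), (0.579, -0.011, 0.167), (0.572, -0.005, 0.17), (0.633, -0.289, 0.075)]
176 [(0.688, -0.29, 0.066), (0.606, -0.007, 0.162), (0.603, -0.019, 0.158), (0.648, -0.293, 0.066), (0.641, -0.293, 0.067), (0.633, -0.288, 0.068)]
178 [(0.69, -0.293, 0.058), (0.607, -0.009, 0.156), (0.603, -0.015, 0.154), (0.648, -0.29, 0.06), (0.641, -0.291, 0.06), (0.635, -0.296, 0.059)]
180 [(0.687, -0.281, 0.055), (0.607, -0.009, 0.15), (0.602, -0.012, 0.149), (0.648, -0.29, 0.053), (0.642, -0.293, 0.052), (0.635, -0.293, 0.053)]
182 [(0.69, -0.291, 0.044), (0.606, -0.005, 0.146), (0.602, -0.009, 0.145), (0.648, -0.29, 0.046), (0.641, -0.288, 0.047), (0.636, -0.295, 0.045)]
184 [(0.689, -0.287, 0.038), (0.607, -0.008, 0.139), (0.602, -0.008, 0.139), (0.647, -0.286, 0.041), (0.642, -0.291, 0.039), (0.633, -0.284, 0.042)]
```

Run:
```python
from h import *
c=cams.calibration('wrist'); K=np.array(c['mtx']);T=np.array(c['tool_from_camera'])
p,d=save('wrist','w3.png')
Ti=np.linalg.inv(T)
def proj(X):
    x=(Ti@np.r_[X,1])[:3]; th=np.arctan2(np.hypot(x[0],x[1]),x[2]); ph=np.arctan2(x[1],x[0])
    return K[0,2]+K[0,0]*th*np.cos(ph),K[1,2]+K[1,1]*th*np.sin(ph)
for y in(0,-.01,-.019,-.03): print(y,[np.round(proj([0,y,z]),1) for z in(.011,0)])
v,u=np.mgrid[0:420,0:560]
a=(u-K[0,2])/K[0,0];b=(v-K[1,2])/K[1,1];th=np.hypot(a,b);
s=np.tan(th)/np.maximum(th,1e-9)
P=np.stack([a*s*d,b*s*d,d],-1)@T[:3,:3].T+T[:3,3]
for vv in range(236,300,4): print(vv,np.round(P[vv,276],3),np.round(P[vv,290],3))
```

```text
0 [array([283. , 230.2]), array([282.9, 248.7])]
-0.01 [array([283.1, 237.4]), array([283. , 256.6])]
-0.019 [array([283.2, 244.5]), array([283.1, 264.5])]
-0.03 [array([283.3, 254.3]), array([283.2, 275.3])]
236 [-0.005  0.059 -0.017] [ 0.006  0.06  -0.017]
240 [-0.005  0.057 -0.019] [ 0.006  0.056 -0.019]
244 [-0.005  0.052 -0.02 ] [ 0.006  0.056 -0.022]
248 [-0.005  0.047 -0.021] [ 0.006  0.056 -0.025]
252 [-0.003 -0.026  0.01 ] [ 0.003 -0.027  0.011]
256 [-0.003 -0.031  0.011] [ 0.003 -0.032  0.011]
260 [-0.003 -0.036  0.011] [ 0.003 -0.036  0.011]
264 [-0.003 -0.04   0.011] [ 0.003 -0.04   0.011]
268 [-0.003 -0.043  0.011] [ 0.003 -0.043  0.011]
272 [-0.003 -0.046  0.011] [ 0.003 -0.047  0.011]
276 [-0.003 -0.049  0.011] [ 0.003 -0.05   0.011]
280 [-0.003 -0.053  0.011] [ 0.002 -0.054  0.011]
284 [-0.003 -0.056  0.011] [ 0.002 -0.057  0.011]
288 [-0.003 -0.059  0.011] [ 0.002 -0.059  0.011]
292 [-0.003 -0.059  0.009] [ 0.002 -0.063  0.011]
296 [-0.003 -0.059  0.007] [ 0.002 -0.067  0.013]
```

View pics/w3.png

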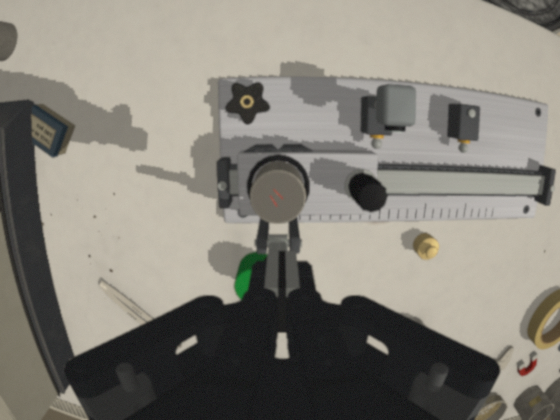

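Request:
play_rows --motion '[[[0,0,0.15],[0,0,0]],[[0.09,0.006,0.15],[0,0,0]],[[0.18,0.013,0.15],[0,0,0]],[[0.18,0.013,0.06],[0,0,0]],[[0.18,0.013,-0.033],[0,0,0]],[[0.15,0.011,-0.033],[0,0,0]],[[0.11,0.009,-0.033],[0,0,0]],[[0.09,0.007,-0.033],[0,0,0]],[[0.07,0.005,-0.033],[0,0,0]]]'

```text
time: 6.82
tool_pos: [0.6049, -0.0143, 0.1351]
tcp_rot: [-1.166, -1.281, 1.276]
wrist_force: [2.0, 1.3, -0.4]
width: -0.003
```

Run:
```python
from h import *
p,d=cams.read_camera('side')
cv2.imwrite('pics/s4z.png',cv2.resize(p[150:240,210:290,::-1],None,fx=7,fy=6,interpolation=cv2.INTER_CUBIC))
```

```text
(no output)
```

View pics/s4z.png

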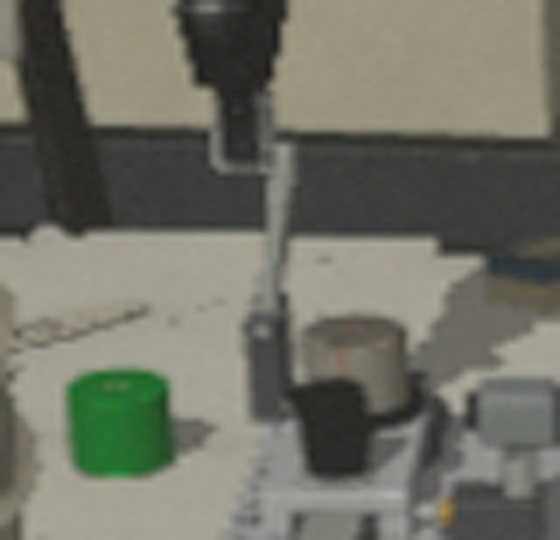

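Request:
play_rows --motion '[[[-0.029,-0.003,-0.017],[0,0,0]],[[-0.059,-0.006,-0.03],[0,0,0]],[[-0.086,-0.008,-0.049],[0,0,0]],[[-0.109,-0.01,-0.073],[0,0,0]],[[-0.126,-0.012,-0.101],[0,0,0]],[[-0.138,-0.013,-0.132],[0,0,0]],[[-0.143,-0.014,-0.155],[0,0,0]],[[-0.143,-0.014,-0.165],[0,0,0]]]'

```text
time: 7.88
tool_pos: [0.5459, -0.0198, 0.0666]
tcp_rot: [-1.161, -1.276, 1.279]
wrist_force: [-8.9, 0.7, 20.3]
width: -0.004
```

Run:
```python
from h import *
p,d=cams.read_camera('side')
cv2.imwrite('pics/s5z.png',cv2.resize(p[150:240,210:290,::-1],None,fx=7,fy=6,interpolation=cv2.INTER_CUBIC))
s=bot.read_state();print(s['tool_pos'],s['wrist_force'])
```

```text
[ 0.54589162 -0.01976484  0.0669714 ] [-3.43135927  0.37191678  4.83106048]
```

View pics/s5z.png

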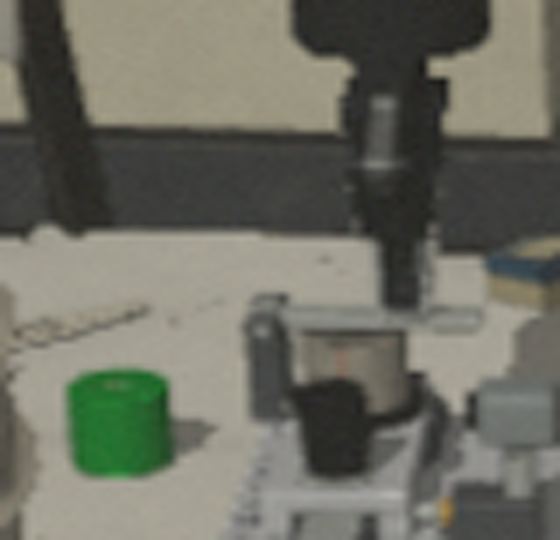

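Request:
play_rows --motion '[[[0,0,-0.004],[0,0,0]],[[0,0,-0.004],[0,0,0]],[[0,0,0.08],[0,0,0]],[[0,0,0.2],[0,0,0]],[[0,-0.12,0.22],[0,0,0]],[[0,-0.12,0.22],[0,0,0]]]'

```text
time: 8.68
tool_pos: [0.5482, -0.0701, 0.1564]
tcp_rot: [-1.168, -1.278, 1.276]
wrist_force: [-0.0, -0.0, -0.8]
width: -0.0
```

Run:
```python
from h import *
from scipy.spatial.transform import Rotation as Ro
s=bot.read_state(); print(s['tool_pos'])
p,d=save('wrist','w6.png')
c=cams.calibration('wrist'); T=np.array(c['tool_from_camera'])
M=np.eye(4);M[:3,:3]=Ro.from_rotvec(s['tcp_rot']).as_matrix();M[:3,3]=s['tool_pos'];M=M@T
for l in('clamp_tip','clamp_hinge','knob','notch','nest_floor','sensor_station_point','plain_station_point'):
    for r in cams.mark_of('wrist',l)[:2]: print(l,round(r['conf'],2),np.round((M@np.r_[r['xyz'],1])[:3],4))
p,d=save('side','s6.png')
cv2.imwrite('pics/s6z.png',cv2.resize(p[150:240,210:290,::-1],None,fx=7,fy=6,interpolation=cv2.INTER_CUBIC))
marks('side',['clamp_tip','clamp_hinge','knob','notch','nest_floor','sensor_station_point'])
```

```text
[ 0.54824511 -0.0700825   0.1564343 ]
clamp_tip 0.95 [ 0.5268 -0.0265  0.0823]
clamp_hinge 0.87 [ 0.5961 -0.0191  0.0871]
knob 0.77 [0.5568 0.0502 0.0675]
knob 0.17 [ 0.5347 -0.0271  0.0297]
notch 0.82 [ 0.5338 -0.0202  0.0276]
sensor_station_point 0.65 [0.5234 0.0628 0.0301]
plain_station_point 0.93 [0.5161 0.1541 0.0297]
plain_station_point 0.36 [ 0.5672 -0.0223  0.0353]
side clamp_tip 0.47 [ 0.5218 -0.0238  0.0785]
side clamp_hinge 0.97 [ 0.6021 -0.0195  0.0859]
side knob 0.87 [0.5598 0.05   0.0662]
side notch 0.59 [ 0.5335 -0.0225  0.0264]
side nest_floor 0.59 [ 0.5694 -0.0218  0.0345]
side nest_floor 0.43 [ 0.602  -0.0193  0.0847]
side sensor_station_point 0.65 [0.5242 0.0668 0.027 ]
```

View pics/w6.png

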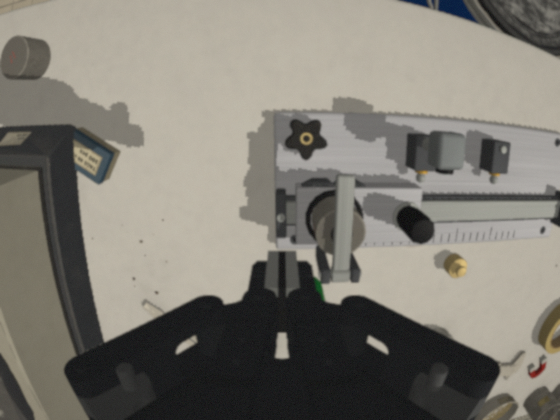

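View pics/s6z.png

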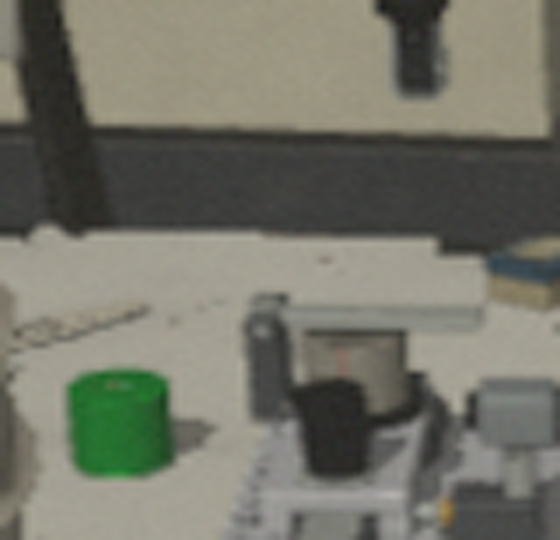

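Request:
play_rows --motion '[[[0.01,0.1,0],[0,0,0]],[[0.02,0.2,0],[0,0,0]],[[0.031,0.2985,0],[0,0,0]],[[0.031,0.2985,0],[0,0,0]],[[0.031,0.2985,0],[0,0,0]]]' --gripper 0.41

```text
time: 10.05
tool_pos: [0.5593, 0.0512, 0.1549]
tcp_rot: [-1.163, -1.278, 1.279]
wrist_force: [-0.2, 0.1, 0.1]
width: 0.588
```

```bash
cat >> h.py <<'E'
from scipy.spatial.transform import Rotation as Ro
def wr(name,labels=()):
    s=bot.read_state(); print(s['tool_pos'],s['wrist_force'],s['width'])
    p,d=save('wrist',name)
    c=cams.calibration('wrist'); T=np.array(c['tool_from_camera']);K=np.array(c['mtx'])
    M=np.eye(4);M[:3,:3]=Ro.from_rotvec(s['tcp_rot']).as_matrix();M[:3,3]=s['tool_pos'];M=M@T
    v,u=np.mgrid[0:420,0:560]
    a=(u-K[0,2])/K[0,0];b=(v-K[1,2])/K[1,1];th=np.hypot(a,b); q=np.tan(th)/np.maximum(th,1e-9)
    P=np.stack([a*q*d,b*q*d,d],-1); W=P@M[:3,:3].T+M[:3,3]; L=P@T[:3,:3].T+T[:3,3]
    for l in labels:
        for r in cams.mark_of('wrist',l)[:2]: print(l,round(r['conf'],2),np.round((M@np.r_[r['xyz'],1])[:3],4))
    return p,W,L
E
python3 - <<'E'
from h import *
p,W,L=wr('w7.png',['knob','notch'])
# knob top
m=(abs(W[...,2]-.080)<.004)&(abs(W[...,0]-.559)<.03)&(abs(W[...,1]-.051)<.03)
q=W[m]; print('knobtop',m.sum(),q.min(0),q.max(0),q.mean(0))
m=(abs(L[...,2]-.011)<.004)&(L[...,1]>-.06)&(L[...,1]<.01)&(abs(L[...,0])<.05)
for sg in(-1,1):
    q=L[m&(L[...,0]*sg>0)]; print(sg,q.min(0),q.max(0))
E
```

```text
[0.55928101 0.05124226 0.15494487] [-0.22448156  0.05058223  0.0747702 ] 0.5883928259584125
knob 0.87 [0.5585 0.0532 0.0698]
knob 0.35 [ 5.254e-01 -2.797e-01 -3.000e-04]
notch 0.81 [ 0.5327 -0.0242  0.03  ]
knobtop 726 [0.54734964 0.03847979 0.0761403 ] [0.57216805 0.0633053  0.08216601] [0.55834376 0.05051984 0.07998311]
-1 [-0.03942677 -0.0599964   0.00701289] [-0.02562928 -0.02444609  0.01180062]
1 [ 0.02391444 -0.05998682  0.00700032] [ 0.03783327 -0.02466277  0.01184592]
```

View pics/w7.png

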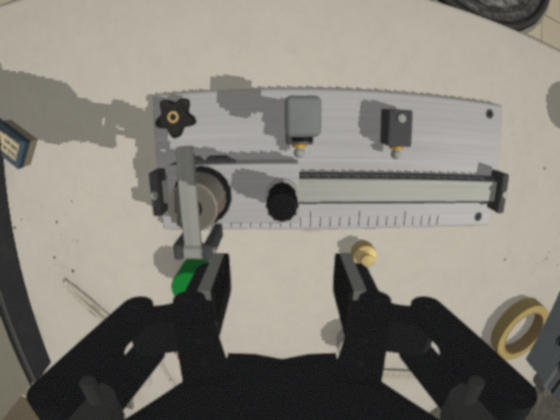

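Request:
play_rows --motion '[[[0.001,0.001,-0.1],[0,0,0]],[[0.001,0.001,-0.2],[0,0,0]],[[0.001,0.001,-0.26],[0,0,0]],[[0.001,0.001,-0.305],[0,0,0]],[[0.001,0.001,-0.305],[0,0,0]]]'

```text
time: 10.82
tool_pos: [0.5585, 0.0513, 0.0316]
tcp_rot: [-1.161, -1.275, 1.279]
wrist_force: [0.4, 0.1, 0.5]
width: 0.588
```

Run:
```python
from h import *
p,W,L=wr('w8.png')
p,d=save('side','s8.png')
cv2.imwrite('pics/s8z.png',cv2.resize(p[150:240,210:290,::-1],None,fx=7,fy=6,interpolation=cv2.INTER_CUBIC))
```

```text
[0.55850032 0.05128656 0.03158083] [0.37897976 0.05307961 0.47917955] 0.5875834473937589
```

View pics/w8.png

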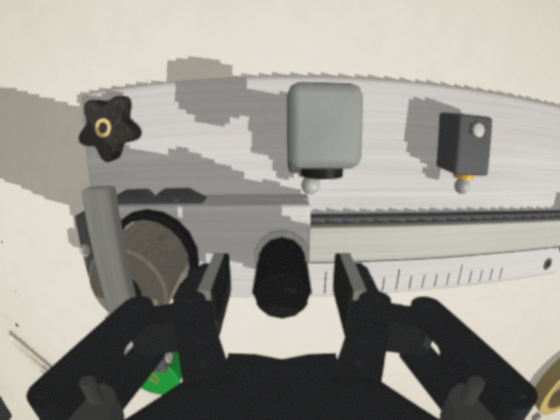

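View pics/s8z.png

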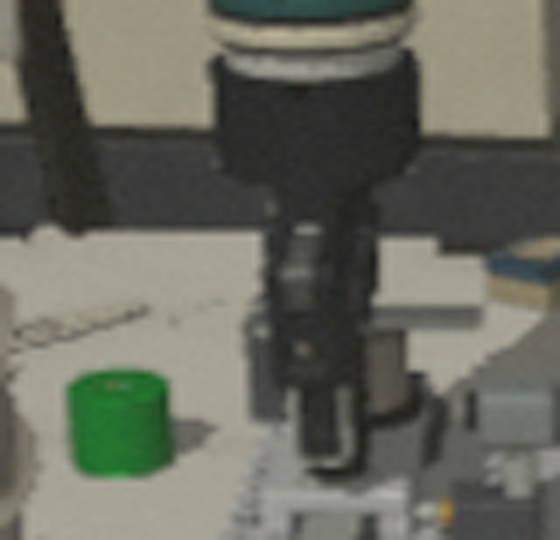

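Request:
play_rows --motion '[[[0,0,0],[0,0,0]],[[0,0,0],[0,0,0]],[[0,0,0],[0,0,0]],[[0,0,0],[0,0,0]],[[0,0,0],[0,0,0]],[[0,0,0],[0,0,0]]]' --gripper 1 --squeeze 50

```text
time: 11.68
tool_pos: [0.561, 0.0519, 0.0346]
tcp_rot: [-1.165, -1.28, 1.277]
wrist_force: [-1.3, -0.3, 6.2]
width: 0.262
```

Run:
```python
from h import *
p,W,L=wr('w9.png',['notch','knob','sensor_station_point','clamp_tip'])
uy=np.array([-.0939,.9956])
g=cv2.cvtColor(p,cv2.COLOR_RGB2HSV)
# ball region points
for (a,b,e,f) in((300,322,178,196),):
    q=W[e:f,a:b].reshape(-1,3); q=q[(q[:,2]>.02)&(q[:,2]<.04)]; print(len(q),q.mean(0),q.min(0),q.max(0))
cv2.imwrite('pics/w9z.png',cv2.resize(p[60:270,80:380,::-1],None,fx=2.6,fy=2.6,interpolation=cv2.INTER_CUBIC))
```

```text
[0.56103289 0.05194097 0.03459908] [-1.34294612 -0.32016463  6.21806827] 0.2623073543007429
knob 0.87 [0.5596 0.0482 0.0644]
sensor_station_point 0.68 [0.5227 0.0626 0.0293]
clamp_tip 0.63 [ 0.525  -0.0248  0.0817]
clamp_tip 0.28 [0.5529 0.0979 0.0016]
207 [0.52453297 0.06167966 0.03064852] [0.52013316 0.05735905 0.02047986] [0.53090638 0.06704944 0.0340145 ]
```

View pics/w9z.png

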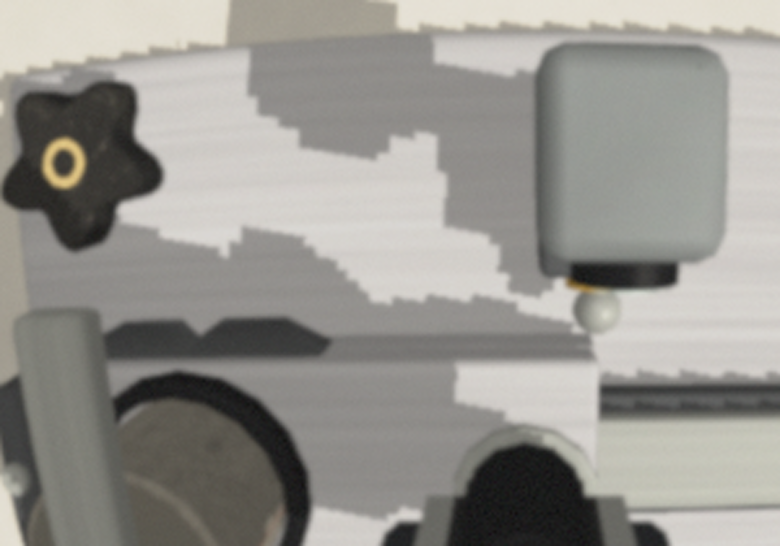

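Run:
```python
from h import *
s=bot.read_state(); c=cams.calibration('wrist'); T=np.array(c['tool_from_camera']);K=np.array(c['mtx'])
M=np.eye(4);M[:3,:3]=Ro.from_rotvec(s['tcp_rot']).as_matrix();M[:3,3]=s['tool_pos'];M=M@T
def ray(u,v,z):
    a=(u-K[0,2])/K[0,0];b=(v-K[1,2])/K[1,1];th=np.hypot(a,b); r=np.array([a/th*np.sin(th),b/th*np.sin(th),np.cos(th)])
    r=M[:3,:3]@r; o=M[:3,3]; return o+r*(z-o[2])/r[2]
n=ray(156.9,188,.028); b=ray(309.6,179,.0285)
uy=np.array([-.0939,.9956,0]); print(n,b,(b-n)@uy)
for z in(.026,.030,.032): print(ray(156.9,188,z),ray(309.6,179,z))
```

```text
[ 0.53454493 -0.0223598   0.028     ] [0.52185486 0.0625595  0.0285    ] 0.08573725516414535
[ 0.53511914 -0.02313776  0.026     ] [0.52238792 0.06283436 0.026     ]
[ 0.53397072 -0.02158185  0.03      ] [0.52153503 0.06239459 0.03      ]
[ 0.5333965  -0.02080389  0.032     ] [0.52110858 0.0621747  0.032     ]
```

Request:
play_rows --motion '[[[-0.003,0.029,0],[0,0,0]],[[-0.005,0.058,0],[0,0,0]],[[-0.008,0.087,0],[0,0,0]],[[-0.011,0.116,0],[0,0,0]],[[-0.014,0.145,0],[0,0,0]],[[-0.016,0.174,0],[0,0,0]],[[-0.016,0.174,0],[0,0,0]],[[-0.016,0.174,0],[0,0,0]]]'

```text
time: 12.92
tool_pos: [0.5539, 0.1223, 0.0346]
tcp_rot: [-1.163, -1.28, 1.277]
wrist_force: [-2.6, 1.8, 8.6]
width: 0.262
```

Run:
```python
from h import *
p,W,L=wr('w10.png',['notch','knob','sensor_station_point','clamp_tip','nest_floor'])
cv2.imwrite('pics/w10z.png',cv2.resize(p[60:270,80:380,::-1],None,fx=2.6,fy=2.6,interpolation=cv2.INTER_CUBIC))
```

```text
[0.55388339 0.12231403 0.03461664] [-2.57028497  1.76994107  8.60644713] 0.2615932789980209
notch 0.84 [0.5263 0.0456 0.027 ]
notch 0.65 [0.5144 0.0444 0.0813]
knob 0.67 [0.5506 0.1216 0.0657]
sensor_station_point 0.6 [0.5233 0.0644 0.0295]
clamp_tip 0.91 [0.5198 0.0446 0.0826]
```

View pics/w10z.png

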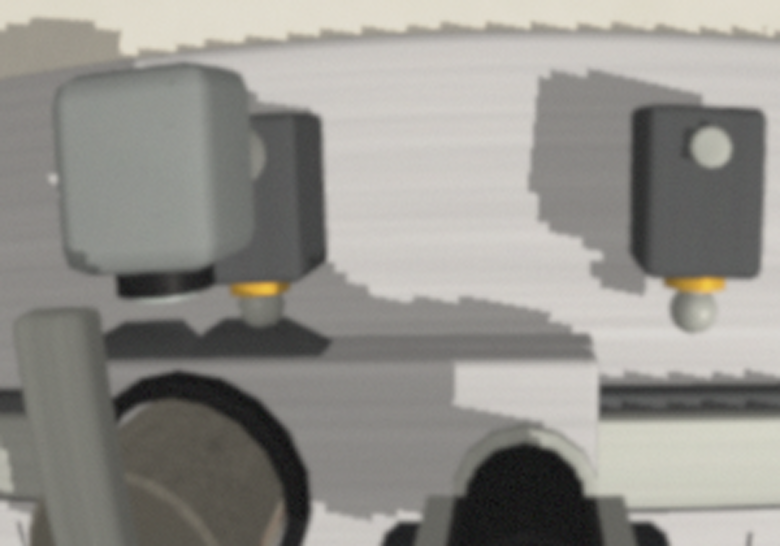

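Request:
play_rows --motion '[[[-0.001,0.01,0],[0,0,0]],[[-0.002,0.02,0],[0,0,0]],[[-0.003,0.03,0],[0,0,0]],[[-0.004,0.0373,0],[0,0,0]],[[-0.004,0.0373,0],[0,0,0]],[[-0.004,0.0373,0],[0,0,0]]]'

```text
time: 13.98
tool_pos: [0.5523, 0.1376, 0.0346]
tcp_rot: [-1.163, -1.28, 1.276]
wrist_force: [-3.1, 3.9, 7.6]
width: 0.264
```

Run:
```python
from h import *
p,W,L=wr('w11.png',['notch','knob','sensor_station_point','clamp_tip'])
cv2.imwrite('pics/w11z.png',cv2.resize(p[100:220,80:240,::-1],None,fx=5,fy=5,interpolation=cv2.INTER_CUBIC))
```

```text
[0.55228084 0.13763195 0.03461146] [-3.09233509  3.9237924   7.58556483] 0.26449384009417615
notch 0.66 [0.5242 0.0624 0.0251]
knob 0.58 [0.5484 0.1353 0.0649]
sensor_station_point 0.65 [0.5228 0.0631 0.0255]
sensor_station_point 0.38 [0.5208 0.0622 0.0266]
clamp_tip 0.95 [0.5169 0.0587 0.0817]
```

View pics/w11z.png

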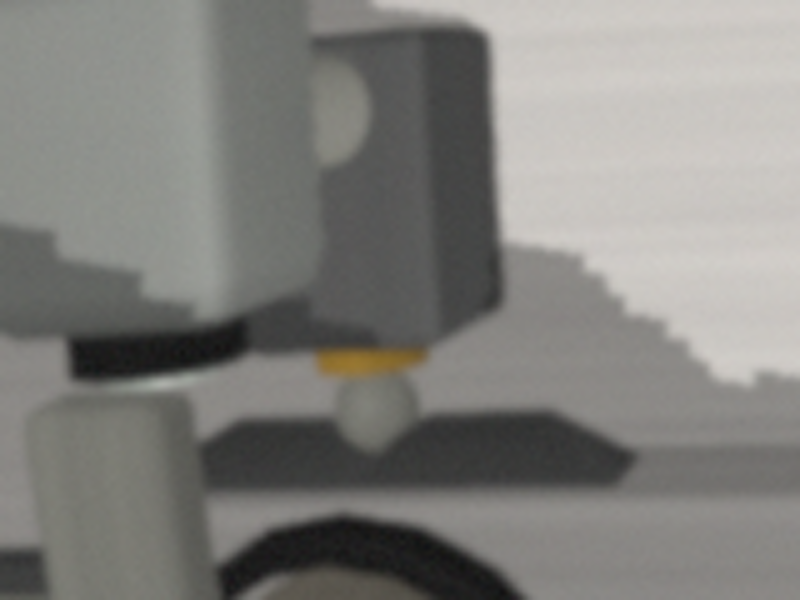

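Request:
play_rows --motion '[[[0,0.0025,0],[0,0,0]],[[0,0.0025,0],[0,0,0]],[[0,0.0025,0],[0,0,0]],[[0,0.0025,0],[0,0,0]]]'

```text
time: 14.72
tool_pos: [0.5522, 0.138, 0.0346]
tcp_rot: [-1.163, -1.28, 1.277]
wrist_force: [-3.8, 0.6, 7.9]
width: 0.259
```

Run:
```python
from h import *
p,W,L=wr('w12.png',['notch','sensor_station_point'])
cv2.imwrite('pics/w12z.png',cv2.resize(p[100:220,80:240,::-1],None,fx=5,fy=5,interpolation=cv2.INTER_CUBIC))
```

```text
[0.55222789 0.13799331 0.03460196] [-3.84449646  0.61833766  7.8730338 ] 0.25868568849031215
notch 0.65 [0.5229 0.0639 0.028 ]
sensor_station_point 0.85 [0.5215 0.0644 0.0278]
```

View pics/w12z.png

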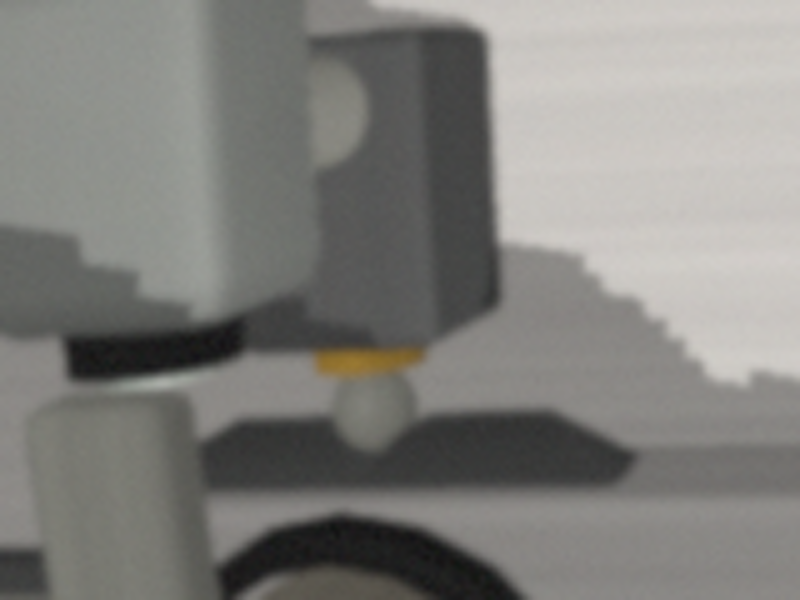

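Run:
```python
from h import *
s=bot.read_state(); print(s['time'],np.abs(s['joint_vel']).max(),s['width'])
print(bot.finish_job())
```

```text
14.875 0.0018037538539100787 0.2629872632301475
the job is handed in; nothing more can be done
None
```

I folded the clamp fully down over the core, then gripped the knob and slid the stage about 86 mm into the notch at the sensor-head station, which is the nearer of the two. I handed the job in at 14.9 s with the fingers still holding the knob; no verdict is reported.

**What the last checks showed:**
- **Stage in the notch:** the last close-up shows the ball seated in the notch. The networks put notch and ball about 1.5 mm apart. A final 1 mm nudge moved the tool only 0.4 mm, and the force along the rail dropped from 3.9 N to 0.6 N. My own pixel estimate could not settle offsets of 1–2 mm, which is inside the 4 mm limit.
- **Clamp:** it looked flat right after folding, having been pressed with at least 20 N. Later network readings put its tip at about 82 mm, against 84 mm when closed; I did not measure the angle itself.
- **Grip:** the jaws stopped at an opening of about 22 mm on the 24 mm knob, with 50 N set, and the arm was still. The nominal grasp point was about 12 mm below the knob's point.
- **Core:** it looked seated in the nest under the clamp throughout. I did not measure its tilt or offset at the end.
- **Other things on the table:** the arm did not pass near any of them, and none looked moved in the pictures. I did not measure them at the end.

**What disagreed:** the shut fingertips end about 22 mm short of the reported TCP, in both the side and wrist depth pictures. My first push at the clamp therefore passed over it without contact. I repeated it lower and allowed for the offset from then on.

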